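# Put the stacked solder reels on their stands

## Task

Four solder reels of different diameters wait on the bench mat, three of them stacked and one by itself. Take the stack apart and set every reel upright over the pin of the stand whose disc has the same diameter as the reel, resting flat on the disc. Do not tip any reel over, and leave the tip-cleaning tin and the flux bottle where they are.

Things in the scene. Friction and masses are not known exactly. Their poses are not given: they have to be found in the camera images.
- reel_xl_center (a point): The largest solder reel, loose: a plain round reel of silvery wire between black flanges, a thin white ring round the edge of its top, outside diameter 68 mm, height 48 mm, z axis up when it stands. The point is on the axis, half-way up (24 mm above its underside). A bore of 22 mm diameter runs right through along the axis. Grasp it across its outside from above; its yaw does not matter. Mass 380 to 600 g.
- reel_l_center (a point): The second largest solder reel, loose: a plain round reel of silvery wire between black flanges, a thin white ring round the edge of its top, outside diameter 57 mm, height 48 mm, z axis up when it stands. The point is on the axis, half-way up (24 mm above its underside). A bore of 22 mm diameter runs right through along the axis. Grasp it across its outside from above; its yaw does not matter. Mass 260 to 410 g.
- reel_m_center (a point): The second smallest solder reel, loose: a plain round reel of silvery wire between black flanges, a thin white ring round the edge of its top, outside diameter 46 mm, height 46 mm, z axis up when it stands. The point is on the axis, half-way up (23 mm above its underside). A bore of 22 mm diameter runs right through along the axis. Grasp it across its outside from above; its yaw does not matter. Mass 150 to 240 g.
- reel_s_center (a point): The smallest solder reel, loose: a plain round reel of silvery wire between black flanges, a thin white ring round the edge of its top, outside diameter 36 mm, height 44 mm, z axis up when it stands. The point is on the axis, half-way up (22 mm above its underside). A bore of 22 mm diameter runs right through along the axis. Grasp it across its outside from above; its yaw does not matter. Mass 75 to 120 g.
- stand_xl: The stand of the largest reel, fixed to the bench: a flat grey disc 68 mm in diameter (the same as its reel) and 10 mm thick, with an upright steel pin, 6 mm in diameter, at its middle that ends 32 mm above the underside. Origin: centre of the underside, on the pin's axis; z up. Seated, the reel's underside lies on the disc, 10 mm above this origin.
- stand_l: The stand of the second largest reel, fixed to the bench: a flat grey disc 57 mm in diameter (the same as its reel) and 10 mm thick, with an upright steel pin, 6 mm in diameter, at its middle that ends 32 mm above the underside. Origin: centre of the underside, on the pin's axis; z up. Seated, the reel's underside lies on the disc, 10 mm above this origin.
- stand_m: The stand of the second smallest reel, fixed to the bench: a flat grey disc 46 mm in diameter (the same as its reel) and 10 mm thick, with an upright steel pin, 6 mm in diameter, at its middle that ends 32 mm above the underside. Origin: centre of the underside, on the pin's axis; z up. Seated, the reel's underside lies on the disc, 10 mm above this origin.
- stand_s: The stand of the smallest reel, fixed to the bench: a flat grey disc 36 mm in diameter (the same as its reel) and 10 mm thick, with an upright steel pin, 6 mm in diameter, at its middle that ends 32 mm above the underside. Origin: centre of the underside, on the pin's axis; z up. Seated, the reel's underside lies on the disc, 10 mm above this origin.
- tip_cleaner: Bystander, loose: a low round tin of brass wool for cleaning iron tips, 68 mm in diameter, 38 mm high; origin at the centre of its underside. Not to be disturbed.
- flux_bottle: Bystander, loose: small white bottle with a blue cap, 30 mm in diameter, 85 mm high; origin at the centre of its underside. Not to be disturbed.
Things that resemble listed ones, but are neither listed nor needed, are in the scene too. What is shaped like the stand_m but blue is not meant.

How it is judged:
By the outcome, as a careful person would: the job done as asked, in the order asked, and still so for the second after the job is handed in, with the robot touching nothing.
It also fails if it takes over 112 s, if anything falls off the work surface, if the arm or the gripper's body presses on something with over 40 N, if the wrist force passes 120 N, or if a joint passes its speed limit or range.

## Robot

A 6-joint arm with a two-finger parallel gripper is mounted at the origin on the work surface. World frame = base frame: x ahead of the robot, y to its left, z up, the work surface at z = 0. Lengths are in m, angles in rad, forces in N, time in s.
With the tool pointing down it reaches from about 0.275 to 0.75 m from the base axis. Payload 10.2 kg.
Tool frame: the origin (TCP) lies at the very end of the fingers, on their centre line; the grasp point (between the pads) lies 19 mm behind it; z points along the fingers, y is the line along which they close (so a half turn about z gives the same grasp; the last joint's range is limited). The gripper opens to 88 mm and grips with 3 to 60 N. Pads are 18 mm wide; open, the fingers measure 123 mm over their backs; the gripper's body (75 mm by 187 mm) begins 45 mm behind the grasp point.
Start: joints at [0.995, 0.313, 1.498, -0, 1.331, -0.223], TCP at [0.181, 0.493, 0.239] pointing down, gripper open.
Joint ranges: [-2.94, 2.94], [-0.97, 2.17], [0.19, 2.56], [-1.23, 4.37], [0.02, 3.11], [-2.88, 2.88]. Speed limits (rad/s): [2.39, 2.39, 3.01, 3.14, 3.14, 3.14].

## Interface

Orientations are given as a unit quaternion [w, x, y, z].
In Python, from plant import robot, jaws, solver, status, vision gives the robot as it stands. Calls block until the motion is done:
- robot.goto(position, orientation): joint-space move of the TCP to a pose.
- robot.move_l(position, ori=None, rate=0.15): straight line of the TCP; ori=None keeps the orientation; rate is the mean speed in m/s.
- robot.goto_joints(angles): joint-space move.
- jaws.gripper_open() and jaws.close(effort=None): open the fingers fully, or close them until they stop; effort is the grip in N (None keeps the last).
- robot.dwell(seconds).
- solver.ik(position, orientation): joint angles nearest the present ones, or None.
- status.get_obs(): the state.
- vision.get_image(name): name is "scene" or "top" or "wrist"; returns a dict with "color" (384x512x3 uint8, red, green, blue), "fovy" (degrees; the focal length in pixels is half the picture's height over the tangent of half this angle, whatever the lens; pixels are square), "cx", "cy" (the principal point, pixels), "xyz" and "attitude" of the camera in the world. Camera axes: x right, y up, looking along -z (the intrinsics and any distortion apply to the point x, -y, -z); pixel columns grow to the right and rows downward; lengths in m; the calibration is good to about 2 mm. A picture is of the moment at which its call begins. There is no depth.
A pose or a line that the arm cannot do raises robot.Unreachable and nothing moves.
- robot.finish_job(): hands the job in; it is judged then, once.
The state is a dict: "t": time; "joints": joint angles; "dq": joint speeds; "effort": joint torques, N m; "tcp_pos": TCP position; "eef_rot": TCP orientation; "force": force on the tool from outside, world axes, zero at the start; "torque": the same for the moment, N m; "opening": finger opening in m; "grip_force": force on a finger pad.
Only numpy, scipy, OpenCV 4.12 (cv2) and the standard library are available. Lean on these libraries where they do the work, as an engineer would, in place of code of your own. Each camera call takes 0.05 s, during which the arm holds its last target. There are 200 camera calls.

## Working session

There is one attempt and no reset: what is moved stays moved. The work goes in short steps, each a Python script; the robot and the scene stay as the last script left them, time stands still between calls to the robot, and variables do not carry over. Pictures are saved under pics/ and viewed, at most 14 in all, crops included, and the job is handed in when it is done.

```bash
ls; mkdir -p pics; python3 - <<'E'
from plant import robot,jaws,solver,status,vision
import cv2
for n in("scene","top"):
    d=vision.get_image(n); cv2.imwrite(f"pics/{n}0.png",cv2.resize(d["color"][:,:,::-1],None,fx=1.5,fy=1.5,interpolation=cv2.INTER_CUBIC))
    print(n,{k:v for k,v in d.items() if k!="color"})
o=status.get_obs();print(o)
E
```

```text
pics
scene {'fovy': 46.256974320627705, 'cx': 257.718760660981, 'cy': 189.1693172362479, 'xyz': array([ 1.06185914, -0.5397372 ,  0.88501749]), 'attitude': array([0.86308259, 0.33561186, 0.13733556, 0.35155662])}
top {'fovy': 46.49564845484798, 'cx': 258.789853763658, 'cy': 191.90625556533595, 'xyz': array([ 0.3292022 , -0.00394168,  1.44167374]), 'attitude': array([-0.69639353, -0.05648188,  0.06140036,  0.71279439])}
{'t': 0.1, 'joints': array([ 9.94617867e-01,  3.13356927e-01,  1.49833609e+00,  8.89193650e-06,
        1.33099587e+00, -2.23405761e-01]), 'dq': array([ 8.42166860e-04, -7.52014748e-04, -2.15421513e-03, -7.52725985e-04,
        9.10189498e-04, -8.15291454e-05]), 'effort': array([ 2.86209099e-03, -4.02817798e+01, -2.52641755e+01,  6.95669116e-02,
        3.42422468e-02, -7.13493273e-05]), 'tcp_pos': array([0.18128182, 0.49248285, 0.23824671]), 'eef_rot': array([-2.17319002e-04,  1.75474160e-01,  9.84483884e-01, -5.03211618e-04]), 'force': array([ 0.7657123 , -0.33401238,  0.52945648]), 'torque': array([0.02470815, 0.02987184, 0.02098454]), 'grip_force': 0.0, 'opening': 0.08815246691910097}
```

View pics/scene0.png

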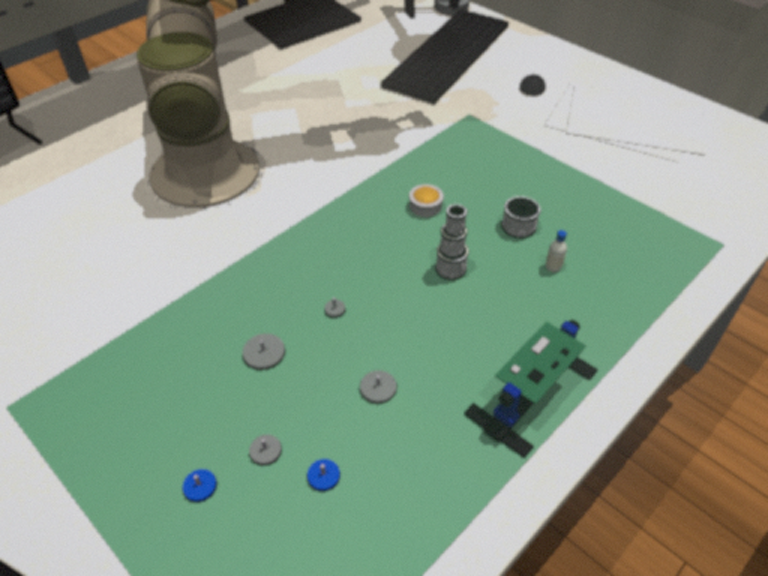

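View pics/top0.png

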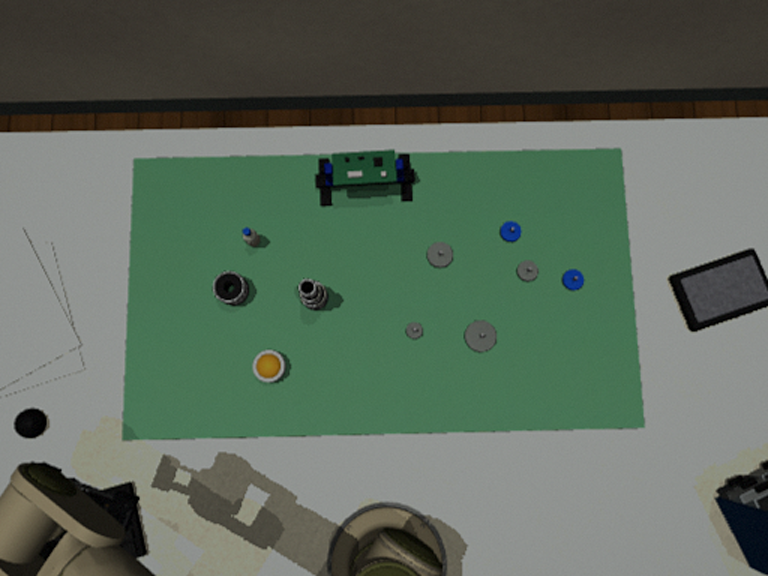

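The stand candidates in the top view (1.5x pixels) are four grey discs at (440,254), (414,330), (480,335) and (527,270). The two blue discs at (511,231) and (573,279) are decoys. The lone reel is at (231,288), the stack at (312,293), the orange brass-wool tin at (268,366) and the flux bottle at (250,237). Next I'll measure the discs in both views.

```bash
cat > h.py <<'E'
from plant import robot,jaws,solver,status,vision
import cv2,numpy as np
from scipy.spatial.transform import Rotation as R
def f(d): return d["color"].shape[0]/2/np.tan(np.radians(d["fovy"])/2)
def rot(d): return R.from_quat(d["attitude"],scalar_first=True)
def ray(d,px,z):
    px=np.atleast_2d(px).astype(float); F=f(d)
    v=rot(d).apply(np.c_[(px[:,0]-d["cx"])/F,-(px[:,1]-d["cy"])/F,-np.ones(len(px))])
    return d["xyz"]+v*((z-d["xyz"][2])/v[:,2])[:,None]
def proj(d,p):
    c=rot(d).inv().apply(np.atleast_2d(p)-d["xyz"]); F=f(d)
    return np.c_[d["cx"]-F*c[:,0]/c[:,2], d["cy"]+F*c[:,1]/c[:,2]]
def blobs(d,z,amin=30,amax=9000):
    "non-green, non-blue-ish blobs with their contours cast on plane z: (px centre, centre xy, diameter, hsv mean)"
    hsv=cv2.cvtColor(d["color"],cv2.COLOR_RGB2HSV)
    green=cv2.inRange(hsv,(50,60,25),(95,255,255)); m=cv2.bitwise_not(green)
    out=[]
    for c in cv2.findContours(m,cv2.RETR_EXTERNAL,cv2.CHAIN_APPROX_NONE)[0]:
        a=cv2.contourArea(c)
        if amin<a<amax:
            k=np.zeros_like(m);cv2.drawContours(k,[c],-1,255,-1)
            w=ray(d,c[:,0],z)[:,:2].astype(np.float32)
            (cx,cy),(s1,s2),_=cv2.fitEllipse(w)
            out.append((c[:,0].mean(0).round(1),np.round([cx,cy],4),np.round([s1,s2],4),np.array(cv2.mean(hsv,k)[:3]).round()))
    return out
E
python3 - <<'E'
from h import *
for n in("top","scene"):
    d=vision.get_image(n);print(n)
    for b in blobs(d,0.01):
        if 0.2<b[1][0]<0.8 and abs(b[1][1])<0.5: print(*b)
E
```

```text
top
scene
[132.5 323. ] [ 0.5774 -0.4173] [0.0457 0.0483] [109. 195. 167.]
[215.1 316. ] [ 0.6887 -0.2868] [0.0456 0.0471] [109. 194. 169.]
[176.5 299.4] [ 0.5997 -0.3192] [0.0455 0.0481] [ 66.  14. 125.]
[319.1 277.4] [ 0.7853 -0.0628] [0.0181 0.037 ] [72. 44. 44.]
[251.8 257.3] [ 0.6398 -0.1291] [0.0564 0.0592] [ 67.  15. 128.]
[359.8 229.7] [0.7721 0.1119] [0.0176 0.0417] [ 47.  17. 161.]
[175.3 233.7] [ 0.459 -0.21 ] [0.0677 0.071 ] [ 63.  14. 126.]
[379.7 218. ] [0.7865 0.1756] [0.0256 0.0287] [109. 158. 109.]
[222.8 205.1] [ 0.474  -0.0679] [0.0333 0.0423] [ 66.  22. 120.]
[371.1 167.5] [0.6689 0.3077] [0.0309 0.1151] [ 53.  47. 119.]
[301.9 160.9] [0.5159 0.194 ] [0.0554 0.2279] [60. 19. 92.]
[346.8 143.5] [0.5588 0.3451] [0.0724 0.1279] [66. 27. 86.]
[283.4 132.9] [0.3949 0.2512] [0.0705 0.1048] [ 36.  67. 153.]
```

```bash
sed -i 's/RETR_EXTERNAL/RETR_LIST/' h.py
python3 - <<'E'
from h import *
d=vision.get_image("top")
for z in(0.01,0.048):
  print(z)
  for b in blobs(d,z):
    if 0.2<b[1][0]<0.8 and abs(b[1][1])<0.5: print(*b)
d=d["color"][165:225,130:235,::-1]
s=vision.get_image("scene")["color"][110:200,260:400,::-1]
cv2.imwrite("pics/c1.png",np.vstack([cv2.resize(d,(700,400),interpolation=2)[:300-0],cv2.resize(s,(700,300) if 0 else (467,300),interpolation=2) if 0 else cv2.copyMakeBorder(cv2.resize(s,(467,300),interpolation=2),0,0,0,233,0)]))
E
```

```text
0.01
[179.  243.5] [0.4093 0.2415] [0.0672 0.0696] [ 37. 115. 134.]
[275.8 219.8] [ 0.4782 -0.0696] [0.0327 0.0331] [56. 17. 87.]
[320.  223.6] [ 0.4623 -0.211 ] [0.0642 0.0658] [56. 17. 90.]
[208.1 195.6] [0.5618 0.1475] [0.0552 0.0706] [49. 28. 56.]
[153.3 191.7] [0.579  0.3252] [0.0672 0.0794] [62. 34. 40.]
[381.7 186.1] [ 0.5807 -0.4179] [0.0439 0.0454] [109. 215. 123.]
[351.3 180.2] [ 0.6021 -0.32  ] [0.0429 0.0433] [55. 17. 86.]
[293.  169.4] [ 0.6429 -0.1305] [0.0538 0.0548] [55. 16. 89.]
[166.8 157.4] [0.6916 0.2825] [0.0288 0.045 ] [53. 76. 79.]
[340.1 153.6] [ 0.6919 -0.2881] [0.0421 0.0457] [109. 218. 125.]
0.048
[179.  243.5] [0.4072 0.235 ] [0.0655 0.0678] [ 37. 115. 134.]
[275.8 219.8] [ 0.4742 -0.0679] [0.0319 0.0323] [56. 17. 87.]
[320.  223.6] [ 0.4587 -0.2055] [0.0625 0.0641] [56. 17. 90.]
[208.1 195.6] [0.5557 0.1435] [0.0538 0.0688] [49. 28. 56.]
[153.3 191.7] [0.5724 0.3165] [0.0655 0.0773] [62. 34. 40.]
[381.7 186.1] [ 0.5741 -0.4069] [0.0427 0.0442] [109. 215. 123.]
[351.3 180.2] [ 0.5949 -0.3116] [0.0417 0.0422] [55. 17. 86.]
[293.  169.4] [ 0.6345 -0.1272] [0.0524 0.0533] [55. 16. 89.]
[166.8 157.4] [0.6819 0.2749] [0.028  0.0438] [53. 76. 79.]
[340.1 153.6] [ 0.6823 -0.2805] [0.041  0.0445] [109. 218. 125.]
```

View pics/c1.png

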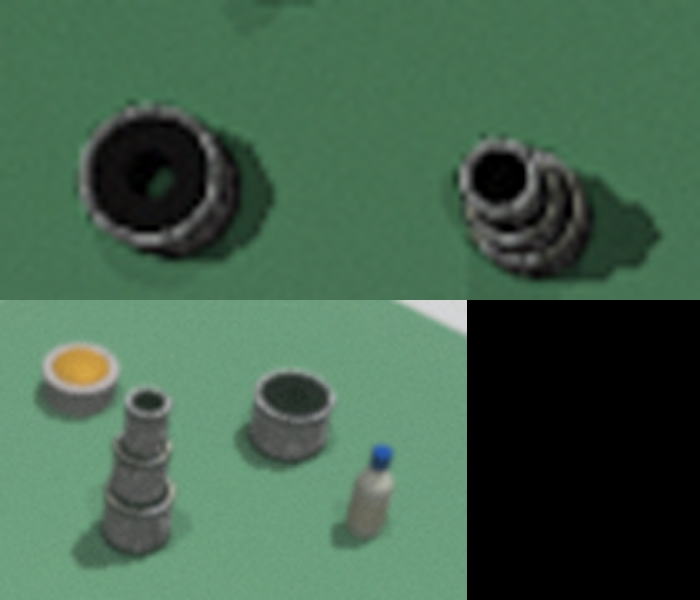

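The crop confirms the lone reel is the XL and the stack is L, M, S from the bottom up. The four grey discs measure 68, 57, 46 and 36 mm in both views, agreeing within 3 mm. Next I'll take close wrist views.

```bash
python3 - <<'E'
from h import *
d=vision.get_image("top"); print(ray(d,[205,191.3],.134), ray(d,[152.5,191],.048))
Q=[0,0,1,0]
try:
  robot.goto([0.50,0.13,0.36],Q)
except Exception as e: print(repr(e))
d=vision.get_image("wrist"); o=status.get_obs(); print(o["t"],o["tcp_pos"],{k:v for k,v in d.items() if k!="color"})
cv2.imwrite("pics/w1.png",d["color"][:,:,::-1])
E
```

```text
[[0.55485883 0.14376173 0.134     ]] [[0.57444776 0.31920642 0.048     ]]
2.2083 [0.4997585  0.13071962 0.35984885] {'fovy': 62.19974625601492, 'cx': 260.0558072164543, 'cy': 191.03000802238432, 'xyz': array([0.42535913, 0.12998395, 0.50567184]), 'attitude': array([ 0.69966567, -0.10181622, -0.10207308,  0.69977317])}
```

View pics/w1.png

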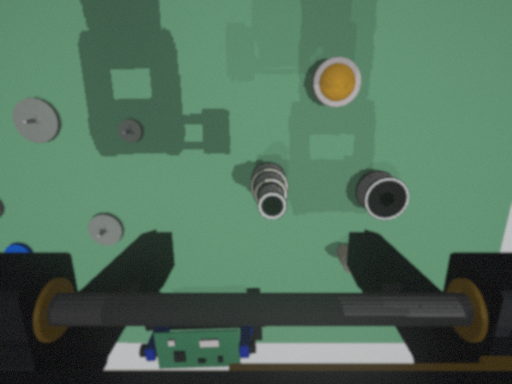

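The wrist view shows the S top at (272,205), the XL top at (386,198), the L disc at (106,229), the XL disc at (36,120) and the S disc at (130,130). I'll cast these and compare them with the other cameras.

```bash
python3 - <<'E'
from h import *
d=vision.get_image("wrist")
print("S",ray(d,[272,205],.138),ray(d,[272,205],.134),"XL",ray(d,[386,198],.048))
for b in blobs(d,0.01): 
    if b[1][0]<.8: print(*b)
def rings(d,roi):
    "dark-hole/top-face ellipses inside roi"
    x,y,w,h=roi; g=cv2.cvtColor(d["color"],cv2.COLOR_RGB2GRAY)[y:y+h,x:x+w]
    g=cv2.resize(g,None,fx=4,fy=4,interpolation=cv2.INTER_CUBIC)
    _,m=cv2.threshold(g,0,255,cv2.THRESH_OTSU|cv2.THRESH_BINARY_INV)
    for c in cv2.findContours(m,cv2.RETR_LIST,cv2.CHAIN_APPROX_NONE)[0]:
        if cv2.contourArea(c)>800:
            e=cv2.fitEllipse(c); print(np.array(e[0])/4+[x,y],np.array(e[1])/4)
rings(d,(255,188,36,34)); print(); rings(d,(355,165,60,60))
E
```

```text
S [[0.55260535 0.144781   0.138     ]] [[0.5539898  0.14494146 0.134     ]] XL [[0.57252609 0.32044948 0.048     ]]
[ 62.9 271.6] [ 0.7212 -0.2162] [0.0123 0.0178] [72. 57. 31.]
[115.7 266.6] [ 0.7109 -0.1219] [0.0099 0.0183] [72. 58. 39.]
[ 48.8 259.9] [ 0.6978 -0.2361] [0.0105 0.0149] [77. 59. 33.]
[126.9 263.6] [ 0.7034 -0.1022] [0.0198 0.0308] [70. 59. 38.]
[370.6 259.1] [0.6966 0.3217] [0.0147 0.0265] [69. 62. 35.]
[368.2 241.7] [0.6624 0.3142] [0.0147 0.0208] [70. 62. 37.]
[105.2 229.2] [ 0.6403 -0.1306] [0.0564 0.0599] [ 68.  18. 124.]
[271.4 205.4] [0.5976 0.1502] [0.0271 0.0289] [70. 64. 51.]
[382.2 195. ] [0.581  0.3303] [0.0734 0.0954] [71. 19. 75.]
[269.6 190.2] [0.5724 0.1458] [0.0593 0.0993] [63. 26. 99.]
[130.1 130.3] [ 0.4758 -0.0697] [0.035  0.0369] [68. 24. 86.]
[ 35.9 119.6] [ 0.4604 -0.2114] [0.067  0.0709] [ 66.  16. 122.]
[336.2  81.6] [0.4052 0.2423] [0.0716 0.0738] [ 30.  97. 152.]
[272.22242928 205.8827877 ] [19.27092743 20.62702751]
[268.38209534 193.13555193] [12.5585537  28.02070999]

[386.93771935 198.98019409] [34.08158112 39.00912857]
[369.90103912 186.29122162] [34.20135117 41.19698334]
```

All cameras agree within about 2 mm. Starting with S.

```bash
cat >> h.py <<'E'
Q=[0,0,1,0]
STAND=dict(xl=(.4605,-.211),l=(.641,-.130),m=(.601,-.320),s=(.476,-.069))
def pick(xy,bottom,effort,above=.10,off=.009):
    jaws.gripper_open()
    robot.goto([*xy,bottom+above],Q)
    robot.move_l([*xy,bottom+off],rate=.12)
    jaws.close(effort)
    o=status.get_obs(); print("closed",o["opening"],o["grip_force"],o["t"])
    robot.move_l([*xy,bottom+off+.012],rate=.04)
    robot.move_l([*xy,max(bottom+off+.06,.16)],rate=.15)
    o=status.get_obs(); print("lifted",o["opening"],o["grip_force"],o["force"].round(1),o["t"])
def place(xy,off=.009):
    robot.goto([*xy,.16],Q)
    robot.move_l([*xy,.01+off+.012],rate=.12)
    robot.move_l([*xy,.01+off+.0008],rate=.03)
    o=status.get_obs(); print("down",o["opening"],o["force"].round(1),o["tcp_pos"].round(4))
    jaws.gripper_open(); robot.dwell(.1)
    robot.move_l([*xy,.16],rate=.15); print(status.get_obs()["t"])
E
python3 - <<'E'
from h import *
pick((.554,.144),.094,15); place(STAND["s"])
a=vision.get_image("top")["color"][120:270,130:400,::-1];b=vision.get_image("scene")["color"][100:325,150:420,::-1]
cv2.imwrite("pics/s1.png",np.vstack([cv2.resize(a,None,fx=1.6,fy=1.6,interpolation=2),cv2.resize(b,None,fx=1.6,fy=1.6,interpolation=2)]))
E
```

```text
closed 0.03606961621181396 14.999955933453748 4.95
lifted 0.0359019306742633 14.999989627394825 [ 0.3  0.4 -0.2] 5.8667
down 0.03635620122894852 [-0.1 -0.2 -0.4] [ 0.476  -0.069   0.0197]
10.5917
```

View pics/s1.png

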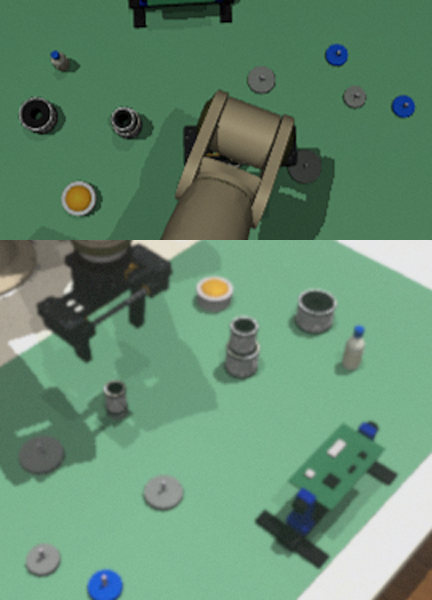

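S is on its stand, and the remaining stack is M on L. I'll measure the M top from the same wrist pose.

```bash
cat >> h.py <<'E'
def ring(d,guess,z,half):
    "dark top face (inside the white ring) near the projected guess -> centre on plane z, diameters"
    u,v=proj(d,[*guess,z])[0].astype(int); h=half
    g=cv2.resize(cv2.cvtColor(d["color"],cv2.COLOR_RGB2GRAY)[v-h:v+h,u-h:u+h],None,fx=4,fy=4,interpolation=cv2.INTER_CUBIC)
    _,m=cv2.threshold(g,0,255,cv2.THRESH_OTSU|cv2.THRESH_BINARY_INV)
    r=[]
    for c in cv2.findContours(m,cv2.RETR_LIST,cv2.CHAIN_APPROX_NONE)[0]:
        if cv2.contourArea(c)>500:
            w=ray(d,(c[:,0]+.5)/4-.5+[u-h,v-h],z)[:,:2].astype(np.float32); e=cv2.fitEllipse(w); r.append(np.round([*e[0],*e[1]],4))
    return r
E
python3 - <<'E'
from h import *
robot.goto([.50,.13,.36],Q)
d=vision.get_image("wrist")
print(ring(d,(.554,.144),.094,20)); print(ring(d,(.574,.320),.048,34))
c=d["color"][150:240,230:420,::-1]; cv2.imwrite("pics/w2.png",cv2.resize(c,None,fx=3,fy=3,interpolation=2))
print(proj(d,[.554,.144,.094]))
E
```

```text
[array([0.5523, 0.1437, 0.0348, 0.035 ]), array([0.5395, 0.1408, 0.0308, 0.0418]), array([0.5348, 0.12  , 0.0087, 0.0258])]
[array([0.574 , 0.3215, 0.0564, 0.0568]), array([0.5537, 0.2905, 0.0532, 0.0626])]
[[271.46396234 195.78888692]]
```

View pics/w2.png

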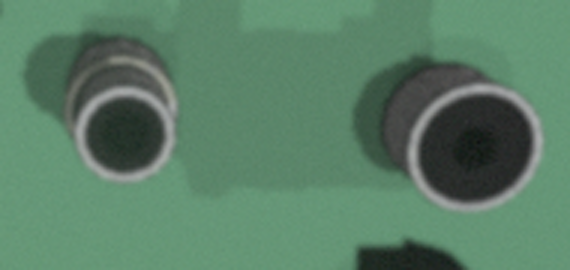

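M's top is at crop pixel (125,133), which casts to (0.5525, 0.1437). XL's is at (475,147), which casts to (0.574, 0.321).

```bash
python3 - <<'E'
from h import *
pick((.5527,.1437),.048,25); place(STAND["m"])
robot.goto([.50,.13,.36],Q)
d=vision.get_image("wrist")
print(ring(d,(.5535,.144),.048,26)); print(ring(d,(.574,.321),.048,34))
t=vision.get_image("top"); print(ring(t,(.5535,.144),.048,12))
a=vision.get_image("scene")["color"][100:360,120:420,::-1]
cv2.imwrite("pics/m1.png",np.vstack([cv2.resize(d["color"][140:240,220:420,::-1],(600,300)),cv2.resize(a,(346,300))[:, :] if 0 else cv2.copyMakeBorder(cv2.resize(a,(346,300)),0,0,0,254,0)]))
E
```

```text
closed 0.046059177387525484 24.979526558090583 14.5583
lifted 0.04580429691687792 24.973362073433236 [-0.8  0.9 -1.5] 15.7667
down 0.04552397820795874 [ 0.1  0.4 -2.2] [ 0.601  -0.32    0.0197]
21.1583
[array([0.5543, 0.1431, 0.0455, 0.0457]), array([0.5423, 0.1377, 0.052 , 0.0635])]
[array([0.5739, 0.3214, 0.0565, 0.0567]), array([0.5539, 0.291 , 0.0541, 0.0626])]
[array([0.5589, 0.1163, 0.0179, 0.1008]), array([0.5529, 0.1674, 0.0304, 0.0851])]
```

View pics/m1.png

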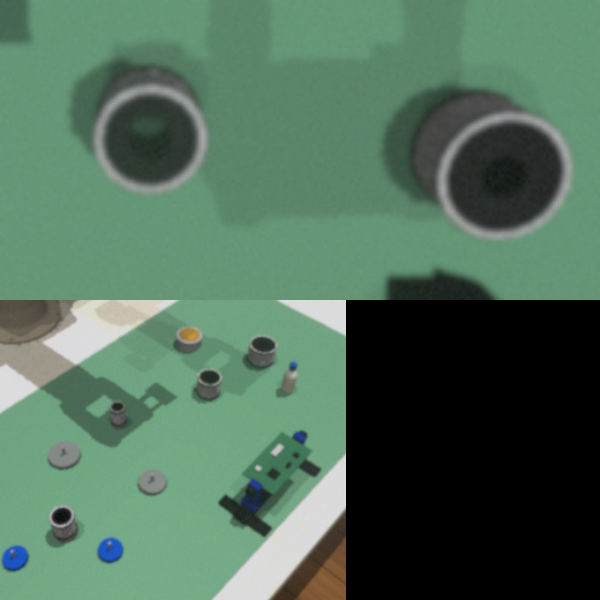

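M is seated. L is at (0.554, 0.143). Doing L, then XL.

```bash
python3 - <<'E'
from h import *
pick((.5543,.1431),0,35,above=.16); place(STAND["l"])
pick((.574,.321),0,50,above=.16); place(STAND["xl"])
robot.goto([.40,.10,.36],Q)
s=vision.get_image("scene"); t=vision.get_image("top")
for z in (.058,):
  for k,zz in dict(s=.054,m=.056,l=.058,xl=.058).items():
    print(k,proj(s,[*STAND[k],zz])[0].round(),proj(t,[*STAND[k],zz])[0].round(1))
print([b[:3] for b in blobs(t,0.038) if abs(b[1][0]-.405)<.03 or (b[1][0]>.65 and b[1][1]>.2)])
a=s["color"][90:350,100:420,::-1]; b=t["color"][130:250,130:410,::-1]
cv2.imwrite("pics/end.png",np.vstack([cv2.resize(a,(400,325)),cv2.resize(b,(400,171))]).repeat(1,0))
E
```

```text
closed 0.05671864790482608 35.46684562694281 26.175
lifted 0.05694332771790668 35.41518829297274 [ 0.3 -0.8 -3. ] 27.7
down 0.05708567866621877 [ 0.6 -0.6 -4.3] [ 0.641  -0.13    0.0196]
32.3667
closed 0.06615674903517071 50.58839359728154 36.1167
lifted 0.0659711987752144 50.56686281139264 [-0.9 -0.8 -4.1] 37.6417
down 0.06570533533145206 [-0.8  0.6 -4.6] [ 0.4605 -0.211   0.0196]
43.05
s [222. 194.] [276.3 219. ]
m [174. 289.] [354.4 177.8]
l [252. 246.] [294.  166.6]
xl [173. 222.] [322.2 222.8]
[(array([166.7, 157.4]), array([0.6845, 0.2772]), array([0.028, 0.043]))]
```

View pics/end.png

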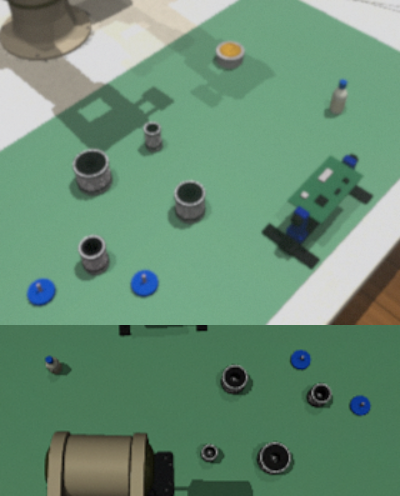

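All four look seated. But XL's grip read 66 mm rather than 68 mm, so I'll check centring and height with a close wrist view.

```bash
python3 - <<'E'
from h import *
robot.goto([.48,-.16,.36],Q)
d=vision.get_image("wrist")
for k,z in dict(s=.054,m=.056,l=.058,xl=.058).items(): print(k,STAND[k],ring(d,STAND[k],z,34 if k=="xl" else 24)[:1],proj(d,[*STAND[k],z])[0].round())
cv2.imwrite("pics/w3.png",cv2.resize(d["color"][40:290,100:450,::-1],None,fx=2.2,fy=2.2,interpolation=2))
for k in ("scene","top"):
    print(k,ring(vision.get_image(k),STAND["xl"],.058,24 if k=="scene" else 13)[:2])
E
```

```text
s (0.476, -0.069) [array([ 0.4747, -0.0689,  0.0246,  0.0247])] [324. 148.]
m (0.601, -0.32) [array([ 0.6181, -0.3255,  0.0571,  0.0691])] [155. 229.]
l (0.641, -0.13) [array([ 0.6417, -0.1304,  0.0454,  0.0457])] [279. 254.]
xl (0.4605, -0.211) [array([ 0.4709, -0.2519,  0.0116,  0.0176])] [223. 137.]
scene [array([ 0.4711, -0.2304,  0.0945,  0.1062])]
top [array([ 0.4631, -0.2197,  0.0504,  0.074 ])]
```

View pics/w3.png

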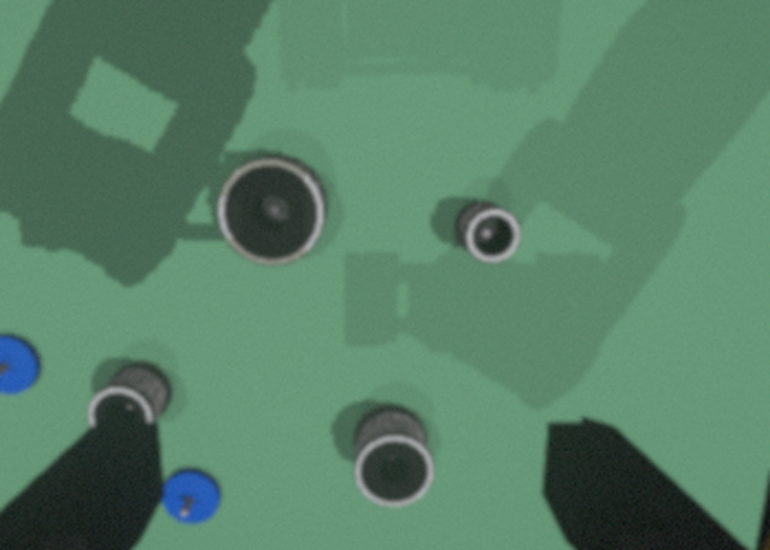

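In the wrist view the XL ring at (271,211), the S ring at (492,235), the M ring at (121,405) and the L ring at (394,470) all lie within about 2 px of the predicted seated spots. The pin is visible in the XL bore, and all four reels are upright. Handing in.

```bash
python3 -c "
from h import *
print(status.get_obs()['t'],robot.finish_job())"
```

```text
the job is handed in; nothing more can be done
45.7583 None
```

I handed the job in at 45.8 s: all four reels are upright on their matching grey stands, and in the last pictures the tin and bottle look undisturbed.

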